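Lock the filter capsule's cradle gate

TASK

Two filter cradles stand on the clean bench; one holds a white filter capsule, the other is empty. Swing the spring-loaded gate of the cradle with the capsule shut across its bay, and while you hold it against its spring push the gate's slide bolt fully out behind the keeper, so that the gate stays shut by itself when you let go. Leave the capsule standing where it is.

Things in the scene. Friction and masses are not known exactly. Their poses are not given: they have to be found in the camera images.
- cradle: Cradle holding the capsule: plate 190 x 250 x 8 mm. Origin: its underside, mid mouth of the bay; +x into the bay (walls 48 mm high from x=51), +y along the mouth to the gate's hinge (upright axis x=0, y=110). Keeper: two cheeks at y=-51 to -81, 63 mm high; the bolt goes behind (+x of) the cheek at x=-19 to -5. A twin cradle, empty, stands beside it.
- gate (a joint): Swing of its spring gate, rad. 0 = open, at rest; grows anticlockwise from above; 1.25 = shut, bar along the cradle's -y; stop at 1.37. The bolt passes behind the cheek only at 1.26 to 1.37: hold about 1.31. Let go, it springs open if unbolted, or rests on the cheek at 1.25. Holding it shut takes about 8 N at the knob. Bar 145 mm long, 14 wide; bolt on it up to 62 mm above the table, guides to 66.
- bolt (a joint): Slide of the gate's bolt along the bar, away from the hinge, m. 0 = drawn back (starts within 2 mm of it), tip 150 mm from the hinge axis; 0.030 = fully out, tip at 180 mm, 20 mm behind the keeper's cheek. Stays where it is left; 2 to 3 N moves it. If it is pushed out while the gate is open it hits the front of the keeper.
- knob (a point): Upright round black knob fixed on that bolt, the handle for swing and slide: 18 mm diameter, 62 to 106 mm above the table. This point: on its axis, 86 mm above the table; 90 mm from the hinge axis with the bolt drawn back, 120 mm fully out, straight along the bar. It turns with the gate.
- capsule_center (a point): Centre, half-way up, of the white plastic filter capsule standing loose in the cradle's bay, about 90 mm in from the mouth: 66 mm diameter, 84 mm high with a short stub on top, about 0.2 kg; its top is 92 mm above the table.

How it is judged:
By the outcome, as a careful person would: the job done as asked, in the order asked, and still so for the second after the job is handed in, with the robot touching nothing.
It also fails if it takes over 35 s, if anything falls off the work surface, if the arm or the gripper's body presses on something with over 40 N, if the wrist force passes 120 N, or if a joint passes its speed limit or range.

ROBOT

A 7-joint arm with a two-finger parallel gripper is mounted at the origin on the work surface. World frame = base frame: x ahead of the robot, y to its left, z up, the work surface at z = 0. Lengths are in m, angles in rad, forces in N, time in s.
With the tool pointing down it reaches from about 0.375 to 0.925 m from the base axis. Payload 3.1 kg.
Tool frame: the origin (TCP) lies at the very end of the fingers, on their centre line; the grasp point (between the pads) lies 19 mm behind it (env.grip_point_offset is the distance from the TCP to the grasp point, in m); z points along the fingers, x is the direction in which the jaws open and shut, and the axes are right-handed (so a half turn about z gives the same grasp; the last joint's range is limited). The gripper opens to 85 mm and grips with 20 to 120 N. Pads are 22 mm wide; open, the fingers measure 114 mm over their backs; the gripper's body (76 mm by 85 mm) begins 54 mm behind the grasp point. The pads swing forward as they close: fully open they stand 13 mm farther back than shut.
Start: joints at [-1.252, 0.383, 0.044, 1.598, -0.018, 1.161, -0.05], TCP at [0.263, 0.594, 0.231] pointing down, gripper open.
Joint ranges: [-2.61, 2.61], [-0.41, 2.15], [-1.48, 1.57], [0, 2.5], [-1.57, 4.71], [0.05, 1.97], [-2.85, 2.85]. Speed limits (rad/s): [2.79, 2.79, 3.14, 3.14, 3.14, 3.14, 3.14].

INTERFACE

Orientations are given as [roll, pitch, yaw] about the fixed x, y, z axes, in that order (R = Rz(yaw) Ry(pitch) Rx(roll)).
In Python, from plant import env, cams gives the robot as it stands.
- The arm moves only by the tool carry_out, never from a script. Its argument "deltas" is a list of rows, each a list of 2 entries, a list of its own where there are three numbers: the shift along the tool's x, y, z in mm, then the turn about the tool's z in rad. In form: [[[tx, ty, tz], yaw], ...]. A call has 1 to 5 rows; each row shifts and turns the commanded pose from where the row before left it, along the tool's axes as they then stand; what a row does not reach is not made up. A row lasts 1/10 s, in which the tool goes at most 50 mm and 8.59 degrees, less where a joint would pass 70% of its speed; a pose out of reach is approached as far as the arm can. A call with a gripper value outside its range is refused whole. "jaw" is the finger opening in mm, from 0 to 85.4, set as the call begins (left out, the last holds). The fingers move at their own pace and stop on an object; "newtons" is the grip in N (left out, the last holds). Time passes only in rows, so rows that do not move let the fingers close. It gives the time, the measured TCP pose, the force and the opening at its end, in the units of the state.
- env.state(): the state, without advancing time (a new reading comes with each control period).
- cams.grab_frame(name): name is "scene" or "side" or "wrist"; returns the picture (384x512x3 uint8, red, green, blue); there is no depth.
- cams.camera_model(name): a dict with "vertical_fov" (degrees; the focal length in pixels is half the picture's height over the tangent of half this angle, whatever the lens; pixels are square), "cx", "cy" (the principal point, pixels), "xyz" and "orientation" of the camera in the world. Camera axes: x right, y down, z forward; pixel columns grow to the right and rows downward; lengths in m; the calibration is good to about 2 mm. A picture is of the moment at which its call begins: read the wrist's pose just before it. camera_model takes no time and is no camera call; for the wrist camera it gives the pose at the moment of the call.
- env.job_done(): hands the job in, once; it reports no verdict.
The state is a dict: "t": time; "qpos": joint angles; "joint_velocities": joint speeds; "effort": joint torques, N m; "eef_pos": TCP position; "eef_rot": TCP orientation; "wrist_force": force on the tool from outside, world axes, zero at the start; "torque": the same for the moment, N m; "opening": finger opening in m.
Only numpy, scipy, OpenCV 4.12 (cv2) and the standard library are available. Lean on these libraries where they do the work, as an engineer would, in place of code of your own. Each camera call takes 0.05 s, during which the arm holds its last target.

## Working session

There is one attempt and no reset: what is moved stays moved. The work goes in short steps, Python scripts to look and compute and a tool call to move; the robot and the scene stay as the last step left them, time stands still between calls to the robot, and variables do not carry over. Pictures are saved under pics/ and viewed, and the job is handed in when it is done.

Besides the shell and the picture viewer there is one more tool, called after "Emit:" in YAML: its name, and indented under it one key for each argument. carry_out: Moves the arm, as the interface text tells. Its arguments: {"type":"object","properties":{"deltas":{"type":"array","items":{"type":"array"}},"jaw":{"type":"number"},"newtons":{"type":"number"}},"required":["deltas"]}

```bash
mkdir -p pics; ls; python3 - <<'E'
from plant import env,cams
import cv2
s=env.state();print(s)
for n in("scene","side","wrist"):
    print(n,cams.camera_model(n))
    cv2.imwrite(f"pics/{n}0.png",cams.grab_frame(n)[:,:,::-1])
E
```

```text
pics
{'t': 0.0, 'qpos': array([-1.25179833,  0.3838998 ,  0.04384725,  1.59959664, -0.01789008,
        1.16116727, -0.04992743]), 'joint_velocities': array([ 0.00113049,  0.00065828,  0.00116344,  0.00038481, -0.00052495,
       -0.00060127,  0.0017414 ]), 'effort': array([-3.51928365e-04, -4.33456349e+01,  1.02441475e+00, -2.49507415e+01,
        1.06428762e-02,  1.15082317e-02,  1.07301730e-05]), 'eef_pos': array([0.2627753 , 0.59347992, 0.22983499]), 'eef_rot': array([3.14143175e+00, 2.67357550e-03, 1.15404170e+00]), 'wrist_force': array([-0.45318292,  0.36620299, -0.12365057]), 'torque': array([ 0.01272629, -0.00679014,  0.0261197 ]), 'opening': 0.08538574727594916}
scene {'vertical_fov': 51.10733589164886, 'cx': 257.4396416372433, 'cy': 182.58130489801113, 'xyz': array([ 1.26267865, -0.00608596,  0.72669304]), 'orientation': array([-2.31206431e+00,  5.15794185e-04,  1.51492162e+00])}
side {'vertical_fov': 48.523282845825314, 'cx': 258.7530708760772, 'cy': 190.34229517807512, 'xyz': array([ 0.46094428, -0.78517391,  0.68620472]), 'orientation': array([-2.18490562, -0.01291831, -0.16858715])}
wrist {'vertical_fov': 59.971802083033985, 'cx': 257.62797943317076, 'cy': 188.9151353630953, 'xyz': array([0.19870097, 0.62307354, 0.37078936]), 'orientation': array([2.86054824e+00, 2.42305992e-03, 1.15315069e+00])}
```

View pics/scene0.png

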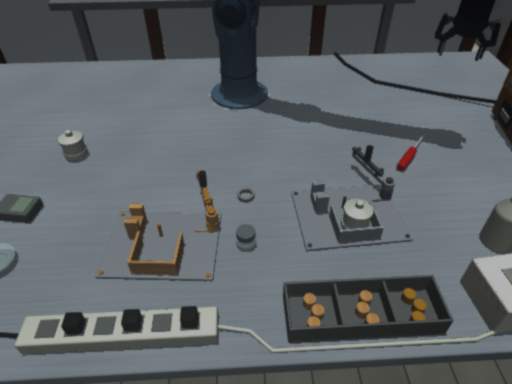

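View pics/side0.png

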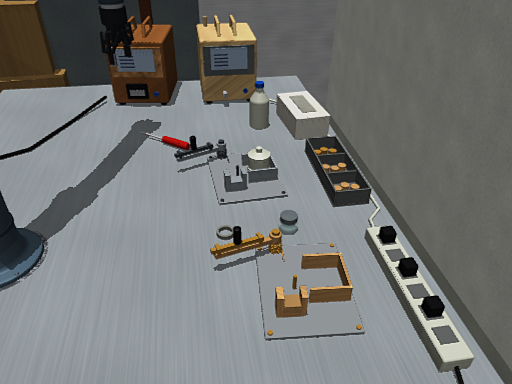

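View pics/wrist0.png

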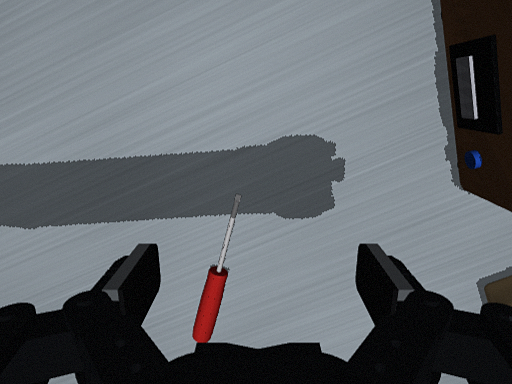

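```bash
python3 - <<'E'
import cv2
a=cv2.imread("pics/scene0.png")[140:250,285:415];cv2.imwrite("pics/sc.png",cv2.resize(a,None,fx=6,fy=5.4,interpolation=cv2.INTER_CUBIC) if 0 else cv2.resize(a,None,fx=5,fy=5,interpolation=cv2.INTER_CUBIC))
a=cv2.imread("pics/side0.png")[125:210,165:295];cv2.imwrite("pics/sd.png",cv2.resize(a,None,fx=6,fy=6,interpolation=cv2.INTER_CUBIC))
E
```

```text
(no output)
```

View pics/sc.png

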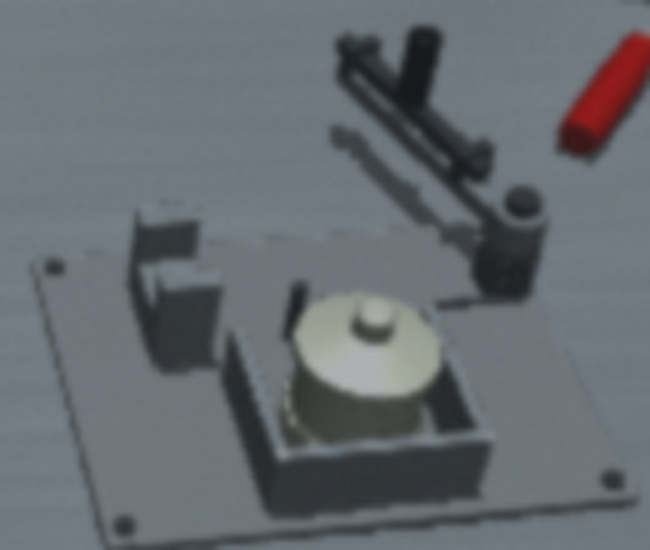

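View pics/sd.png

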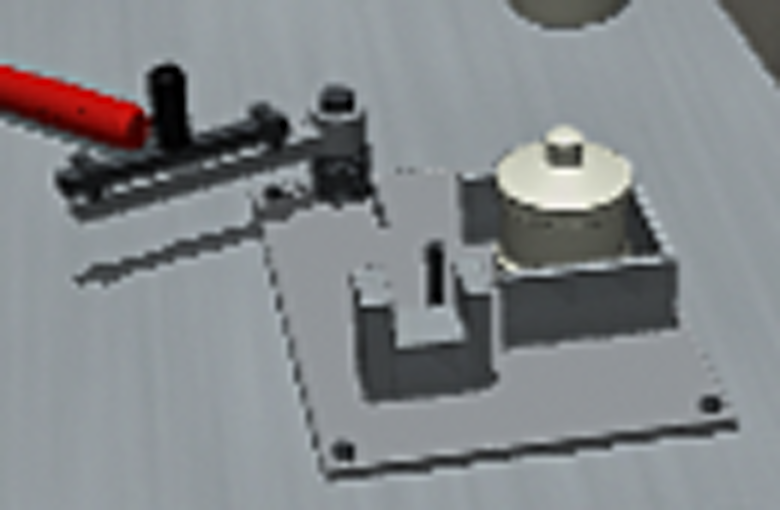

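```bash
cat > h.py <<'E'
import numpy as np
from scipy.spatial.transform import Rotation as R
from plant import env,cams
def ray(n,p,m=None):
    m=m or cams.camera_model(n); f=192/np.tan(np.radians(m['vertical_fov'])/2)
    d=np.array([(p[0]-m['cx'])/f,(p[1]-m['cy'])/f,1])
    return np.array(m['xyz']),R.from_euler('xyz',m['orientation']).as_matrix()@d
def atz(n,p,z,m=None):
    o,d=ray(n,p,m); return o+d*(z-o[2])/d[2]
def tri(rs):
    A=0;b=0
    for o,d in rs:
        d=d/np.linalg.norm(d);P=np.eye(3)-np.outer(d,d);A=A+P;b=b+P@o
    return np.linalg.solve(A,b)
def px(n,X,m=None):
    m=m or cams.camera_model(n); f=192/np.tan(np.radians(m['vertical_fov'])/2)
    c=R.from_euler('xyz',m['orientation']).as_matrix().T@(np.array(X)-m['xyz'])
    return np.array([m['cx']+f*c[0]/c[2],m['cy']+f*c[1]/c[2]])
E
python3 - <<'E'
from h import *
np.set_printoptions(precision=4,suppress=True)
S=lambda u,v:(285+u/5,140+v/5); D=lambda u,v:(165+u/6,125+v/6)
for n,s,d,z in [("knob",(427,35),(167,72),.106),("hinge",(522,200),(338,97),None),("capsule stub",(377,305),(565,130),None)]:
    print(n,tri([ray("scene",S(*s)),ray("side",D(*d))]), atz("scene",S(*s),z) if z else '',atz("side",D(*d),z) if z else '')
for n,s in [("nl",(105,545)),("nr",(637,497)),("fl",(35,262))]: print(n,atz("scene",S(*s),.008))
for n,s in [("nl",(738,423)),("fl",(325,470)),]: print("side",n,atz("side",D(*s),.008))
for n,s in [("screw nl",(123,525)),("nr",(612,480)),("fl",(53,267))]: print(n,atz("scene",S(*s),.009))
for n,s in [("screw nl",(711,403)),("fl",(343,450)),]: print("side",n,atz("side",D(*s),.009))
E
```

```text
knob [0.4638 0.3264 0.1009] [0.4685 0.3247 0.106 ] [0.4643 0.3144 0.106 ]
hinge [0.5483 0.3588 0.0626]  
capsule stub [0.6465 0.2566 0.0929]  
nl [0.7054 0.1339 0.008 ]
nr [0.6917 0.3817 0.008 ]
fl [0.5213 0.1244 0.008 ]
side nl [0.7056 0.1258 0.008 ]
side fl [0.5175 0.1186 0.008 ]
screw nl [0.6954 0.1435 0.009 ]
nr [0.6819 0.373  0.009 ]
fl [0.5265 0.133  0.009 ]
side screw nl [0.6965 0.1416 0.009 ]
side fl [0.5267 0.1309 0.009 ]
```

Emit:
carry_out:
  deltas:
    - [[-16, 29, 2], 0]
    - [[-16, 29, 2], 0]
    - [[-16, 29, 2], 0]
    - [[-16, 29, 2], 0]
    - [[-16, 29, 2], 0]

```text
t: 0.65
eef_pos: [0.3638, 0.4611, 0.2208]
eef_rot: [-3.141, 0.001, 1.154]
wrist_force: [-0.3, 1.2, -0.1]
opening: 0.0856
```

Emit:
carry_out:
  deltas:
    - [[-16, 29, 2], 0]
    - [[-16, 29, 2], 0]
    - [[-16, 29, 2], 0]
    - [[-16, 29, 2], 0]
    - [[-16, 29, 2], 0]

```text
t: 1.15
eef_pos: [0.4639, 0.3293, 0.2109]
eef_rot: [-3.141, 0.001, 1.154]
wrist_force: [-0.3, 0.1, 0.8]
opening: 0.0855
```

Emit:
carry_out:
  deltas:
    - [[0, 0, 0], 0.147]
    - [[0, 0, 0], 0.147]
    - [[0, 0, 0], 0.147]
    - [[0, 0, 0], 0.147]
    - [[0, 0, 0], 0.147]

```text
t: 1.65
eef_pos: [0.4632, 0.3304, 0.2109]
eef_rot: [3.141, 0.001, 0.413]
wrist_force: [1.0, -0.1, -0.5]
opening: 0.0853
```

Emit:
carry_out:
  deltas:
    - [[0, 0, 0], 0.147]
    - [[0, 0, 0], 0.147]
    - [[0, 0, 0], 0.147]
    - [[0, 0, 0], 0.147]
    - [[0, 0, 0], 0.147]

```text
t: 2.15
eef_pos: [0.4632, 0.3305, 0.2109]
eef_rot: [3.141, 0.0, -0.322]
wrist_force: [-0.3, -0.5, -0.3]
opening: 0.0852
```

Emit:
carry_out:
  deltas:
    - [[0, 0, 0], 0.147]
    - [[0, 0, 0], 0.147]
    - [[0, 0, 0], 0.147]
    - [[0, 0, 0], 0.147]
    - [[0, 0, 0], 0.147]

```text
t: 2.65
eef_pos: [0.4631, 0.3305, 0.2108]
eef_rot: [3.141, -0.0, -1.057]
wrist_force: [-0.3, -0.1, -0.7]
opening: 0.0851
```

Emit:
carry_out:
  deltas:
    - [[0, 0, 0], 0.147]
    - [[0, 0, 0], 0]

```text
t: 2.85
eef_pos: [0.4632, 0.3305, 0.2109]
eef_rot: [3.141, -0.0, -1.198]
wrist_force: [-0.0, 0.6, 1.3]
opening: 0.0854
```

```bash
python3 - <<'E'
from h import *
import cv2
s=env.state();print(s['t'],s['qpos'],s['eef_pos'],s['eef_rot'],s['wrist_force'])
print(cams.camera_model("wrist"))
cv2.imwrite("pics/w1.png",cams.grab_frame("wrist")[:,:,::-1])
E
```

```text
2.85 [-1.14158581  0.27170181  0.52546825  1.83737597 -0.15350847  1.07355326
 -1.7559508 ] [0.46316989 0.33054666 0.21089169] [ 3.14083067e+00 -4.42303499e-04 -1.19755377e+00] [-0.01969688  0.55364231  1.29435915]
{'vertical_fov': 59.971802083033985, 'cx': 257.62797943317076, 'cy': 188.9151353630953, 'xyz': array([0.52933428, 0.35700846, 0.35162715]), 'orientation': array([ 2.85848610e+00,  1.48955740e-04, -1.19847919e+00])}
```

View pics/w1.png

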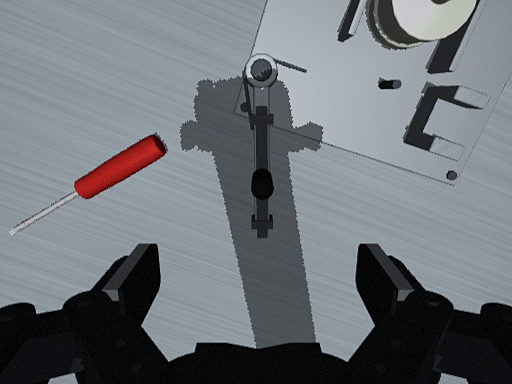

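```bash
python3 - <<'E'
import cv2
a=cv2.imread("pics/w1.png")
cv2.imwrite("pics/w1a.png",cv2.resize(a[40:250,200:320],None,fx=2.8,fy=2.8,interpolation=cv2.INTER_CUBIC))
cv2.imwrite("pics/w1b.png",cv2.resize(a[0:195,330:512],None,fx=3,fy=3,interpolation=cv2.INTER_CUBIC))
E
```

```text
(no output)
```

View pics/w1a.png

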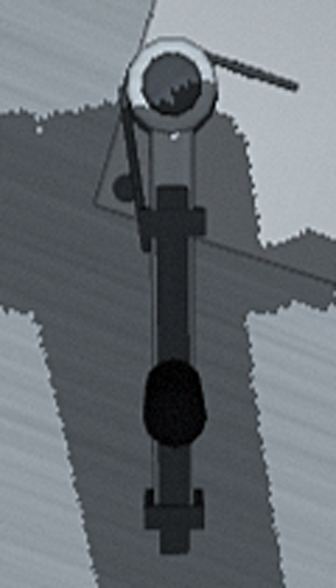

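View pics/w1b.png

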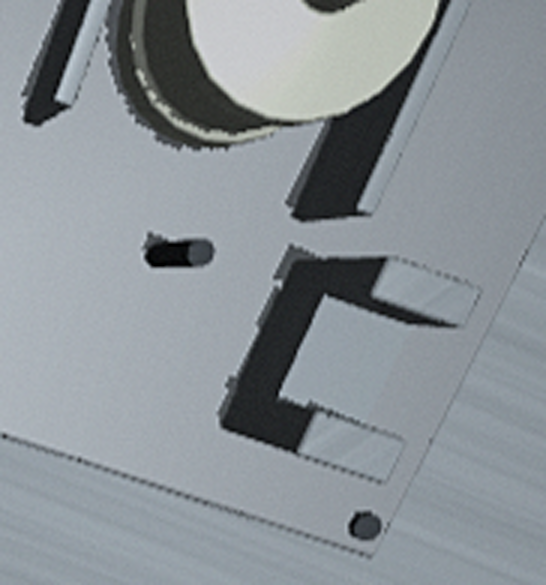

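```bash
python3 - <<'E'
from h import *
np.set_printoptions(precision=4,suppress=True)
m={'vertical_fov': 59.971802083033985, 'cx': 257.62797943317076, 'cy': 188.9151353630953, 'xyz': np.array([0.52933428, 0.35700846, 0.35162715]), 'orientation': np.array([ 2.85848610e+00,  1.48955740e-04, -1.19847919e+00])}
sc=("scene",(389.4,180)); 
H=tri([ray("wrist",(261.1,70),m),ray("scene",(389.4,180)),ray("side",(221.3,141.2))]);print("hinge",H)
K=atz("wrist",(262.1,187.9),.106,m);print("knob",K, "tri",tri([ray("wrist",(262.1,187.9),m),ray("scene",(370.4,147)),ray("side",(192.8,137))]))
B=lambda u,v:(330+u/3,v/3)
W=[atz("wrist",B(*p),.063,m)[:2] for p in [(318,408),(404,438),(388,482),(300,452),(388,258),(480,290),(460,326),(374,292)]]
print(np.array(W))
L=np.array([(-5,-51),(-5,-81),(-19,-81),(-19,-51)])/1000
# fit pose using hinge + front cheek corners
from scipy.optimize import least_squares
P=np.vstack([L,[[0,.11]]]);Q=np.vstack([W[:4],[H[:2]]])
def f(x):
    c,s=np.cos(x[2]),np.sin(x[2]);return (P@np.array([[c,s],[-s,c]])+x[:2]-Q).ravel()
r=least_squares(f,[.555,.249,.058]);print(r.x,r.fun.reshape(-1,2))
x=r.x;c,s=np.cos(x[2]),np.sin(x[2]);Rm=np.array([[c,-s],[s,c]])
print("rear cheek local",(np.array(W[4:])-x[:2])@Rm)
h=x[:2]+Rm@[0,.11];a=np.arctan2(*(K[:2]-h)[::-1]);print("hinge",h,"knob ang",a,"r",np.linalg.norm(K[:2]-h),"expected open",x[2]-np.pi/2-1.25)
for th in(0,1.31):
  for rr in(.09,.12):
    A=x[2]-np.pi/2-1.25+th;print(th,rr,A,h+rr*np.array([np.cos(A),np.sin(A)]))
E
```

```text
hinge [0.5473 0.3601 0.0617]
knob [0.4648 0.3281 0.106 ] tri [0.4634 0.3271 0.1005]
[[0.5515 0.2004]
 [0.5529 0.1728]
 [0.54   0.1703]
 [0.5384 0.1988]
 [0.5947 0.2031]
 [0.5966 0.1748]
 [0.5861 0.1747]
 [0.5854 0.202 ]]
[0.5538 0.2518 0.0591] [[ 0.0003  0.0002]
 [ 0.0006 -0.0021]
 [-0.0004 -0.0005]
 [-0.0005  0.0009]
 [-0.0001  0.0015]]
rear cheek local [[ 0.0379 -0.051 ]
 [ 0.0382 -0.0794]
 [ 0.0277 -0.0789]
 [ 0.0286 -0.0515]]
hinge [0.5473 0.3616] knob ang -2.756393282956468 r 0.08901968475125804 expected open -2.7616509064843546
0 0.09 -2.7616509064843546 [0.4637 0.3282]
0 0.12 -2.7616509064843546 [0.4358 0.3171]
1.31 0.09 -1.4516509064843546 [0.558  0.2722]
1.31 0.12 -1.4516509064843546 [0.5615 0.2424]
```

Emit:
carry_out:
  deltas:
    - [[2, 0, 34], 0]
    - [[0, 0, 34], 0]
    - [[0, 0, 34], 0]
    - [[0, 0, 26], 0]
    - [[0, 0, 11], 0]
  jaw: 50

```text
t: 3.4
eef_pos: [0.4621, 0.3274, 0.0692]
eef_rot: [3.136, -0.002, -1.195]
wrist_force: [-1.3, -0.2, -0.6]
opening: 0.0501
```

```bash
python3 - <<'E'
from h import *
import cv2
s=env.state();print(s['t'],s['eef_pos'],s['eef_rot'],s['wrist_force'],s['opening'])
cv2.imwrite("pics/w2.png",cams.grab_frame("wrist")[:,:,::-1])
E
```

```text
3.4 [0.46212302 0.32742031 0.06924522] [ 3.13622876e+00 -1.84395778e-03 -1.19518356e+00] [-1.31307223 -0.20409765 -0.58554065] 0.05009926107623509
```

View pics/w2.png

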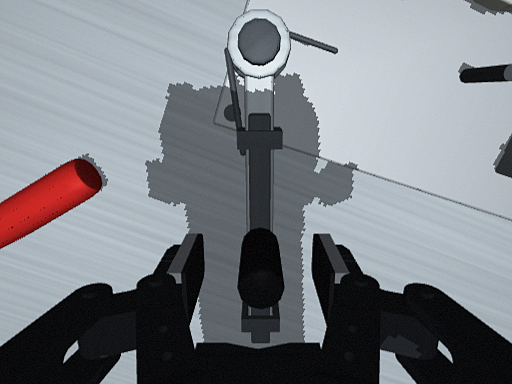

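Emit:
carry_out:
  deltas:
    - [[0, 0, -1], 0]
    - [[0, 0, 0], 0]
    - [[0, 0, 0], 0]
    - [[0, 0, 0], 0]
    - [[0, 0, 0], 0]
  jaw: 10
  newtons: 40

```text
t: 3.95
eef_pos: [0.4662, 0.3281, 0.0751]
eef_rot: [-3.139, -0.0, -1.199]
wrist_force: [1.6, -4.8, 6.7]
opening: 0.0165
```

Emit:
carry_out:
  deltas:
    - [[0, 0, 0], 0]
    - [[0, 0, 0], 0]

```text
t: 4.15
eef_pos: [0.4662, 0.3281, 0.0751]
eef_rot: [-3.139, -0.0, -1.199]
wrist_force: [-0.4, -4.7, 5.9]
opening: 0.0169
```

```bash
python3 - <<'E'
from h import *
import cv2
s=env.state();print(s['t'],s['qpos'],s['eef_pos'],s['eef_rot'],s['wrist_force'],s['opening'])
for n in("wrist","side"):cv2.imwrite(f"pics/{n}3.png",cams.grab_frame(n)[:,:,::-1])
E
```

```text
4.15 [-1.07435205  0.45722724  0.4678307   1.92992052 -0.27564688  0.81454425
 -1.65633885] [0.46617111 0.32813495 0.07510218] [-3.13886179e+00 -3.88467995e-04 -1.19881227e+00] [-0.40898668 -4.68532738  5.94698596] 0.016851487616095725
```

View pics/wrist3.png

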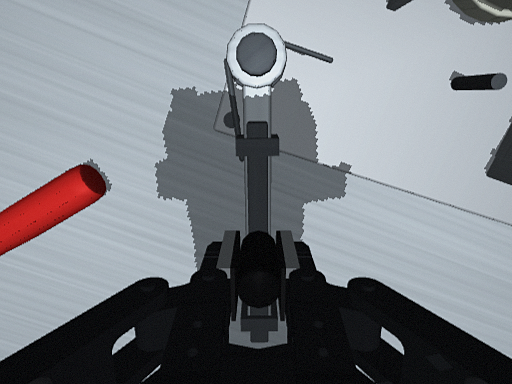

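Emit:
carry_out:
  deltas:
    - [[11.5, -0.75, -3], -0.131]
    - [[11.5, -0.75, 0], -0.131]
    - [[11.5, -0.75, 0], -0.131]
    - [[11.5, -0.75, 0], -0.131]
    - [[11.5, -0.75, 0], -0.131]

```text
t: 4.75
eef_pos: [0.4991, 0.2854, 0.0754]
eef_rot: [3.14, 0.003, -0.54]
wrist_force: [-0.9, -0.1, -2.8]
opening: 0.0169
```

Emit:
carry_out:
  deltas:
    - [[0, 0, 0], 0]

```text
t: 4.85
eef_pos: [0.4998, 0.2848, 0.0754]
eef_rot: [3.14, 0.003, -0.546]
wrist_force: [-4.1, -0.0, -0.1]
opening: 0.0163
```

```bash
cat >> h.py <<'E'
def rep():
    s=env.state();h=np.array([.5473,.3614]);v=s['eef_pos'][:2]-h
    yaw=s['eef_rot'][2]; B=.0591-np.pi/2-1.25
    tx=np.array([np.cos(yaw),np.sin(yaw)]);ty=np.array([np.sin(yaw),-np.cos(yaw)])
    print("t",s['t'],"th pos",np.arctan2(v[1],v[0])-B,"th yaw",yaw-np.pi/2-B,"r",np.hypot(*v),"z",s['eef_pos'][2],"rot",s['eef_rot'],"F tool",s['wrist_force'][:2]@tx,s['wrist_force'][:2]@ty,s['wrist_force'][2],"open",s['opening'],"q",s['qpos'].round(2))
E
python3 -c "
from h import *
rep()"
```

```text
t 4.85 th pos 0.6355883965098821 th yaw 0.6447457077789123 r 0.09017315234095395 z 0.07538169068141679 rot [ 3.14020763e+00  2.81358546e-03 -5.46154292e-01] F tool -3.4775928338525084 2.1492896603942926 -0.09030632322699983 open 0.01628582109234778 q [-0.86  0.45  0.33  1.91 -0.2   0.82 -0.97]
```

Emit:
carry_out:
  deltas:
    - [[12, -0.8, 0], -0.133]
    - [[12, -0.8, 0], -0.133]
    - [[12, -0.8, 0], -0.133]
    - [[12, -0.8, 0], -0.133]
    - [[11.5, -0.8, 0], -0.131]

```text
t: 5.35
eef_pos: [0.5536, 0.2735, 0.0753]
eef_rot: [3.141, 0.009, 0.123]
wrist_force: [-6.8, -1.8, 1.4]
opening: 0.0164
```

Emit:
carry_out:
  deltas:
    - [[0, 0, 0], 0]
    - [[0, 0, 0], 0]

```text
t: 5.55
eef_pos: [0.5536, 0.2733, 0.0753]
eef_rot: [3.141, 0.009, 0.117]
wrist_force: [-7.6, -1.5, 1.7]
opening: 0.0166
```

```bash

python3 -c "
from h import *
import cv2
rep();m=cams.camera_model('wrist');print(m)
for n in('wrist','scene'):cv2.imwrite(f'pics/{n}4.png',cams.grab_frame(n)[:,:,::-1])
a=cv2.imread('pics/scene4.png')[130:250,285:415];cv2.imwrite('pics/sc4.png',cv2.resize(a,None,fx=5,fy=5,interpolation=cv2.INTER_CUBIC))"
```

```text
t 5.55 th pos 1.262691347366631 th yaw 1.307541028576214 r 0.08831586864559249 z 0.07528933310349652 rot [3.14057259 0.00874594 0.11664103] F tool -7.679980427802259 0.654104612244643 1.6737625937909482 open 0.016569658447563765 q [-0.68  0.51  0.19  1.79 -0.13  0.86 -0.31]
{'vertical_fov': 59.971802083033985, 'cx': 257.62797943317076, 'cy': 188.9151353630953, 'xyz': array([0.54697543, 0.34431657, 0.21600794]), 'orientation': array([2.8592468 , 0.00950119, 0.11572912])}
```

View pics/wrist4.png

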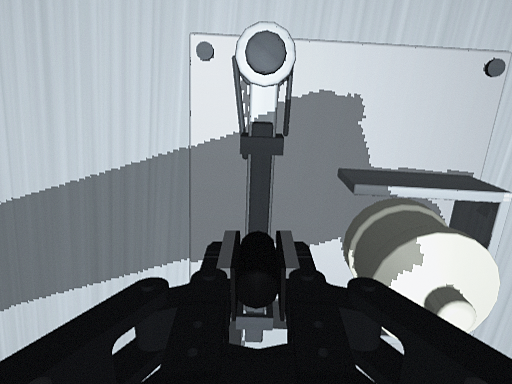

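View pics/sc4.png

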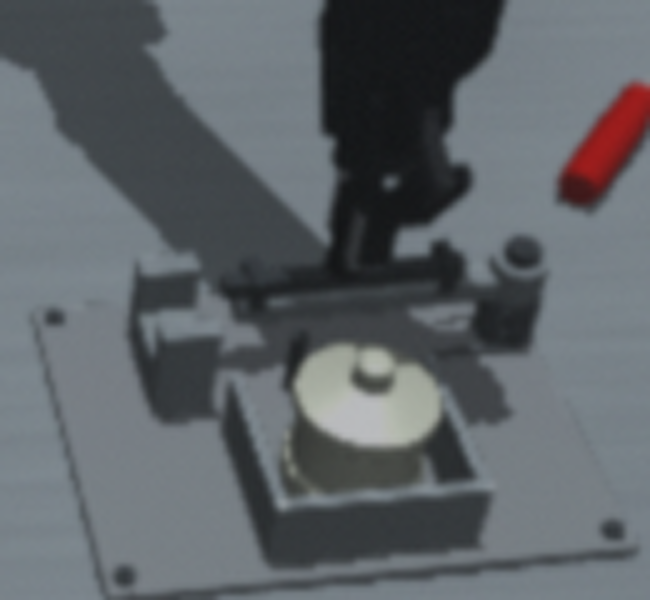

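Emit:
carry_out:
  deltas:
    - [[2.5, 0, 0], 0]
    - [[2, 0, 0], 0]
    - [[0, 0, 0], 0]

```text
t: 5.95
eef_pos: [0.556, 0.2738, 0.0752]
eef_rot: [3.14, 0.013, 0.119]
wrist_force: [-10.2, -3.5, 5.2]
opening: 0.0165
```

```bash

python3 -c "
from h import *
import cv2
rep();m=cams.camera_model('wrist');print(m)
a=cams.grab_frame('wrist')[:,:,::-1]
cv2.imwrite('pics/w5.png',cv2.resize(a[10:260,190:340],None,fx=2.4,fy=2.4,interpolation=cv2.INTER_CUBIC))"
```

```text
t 5.95 th pos 1.2895418876511622 th yaw 1.3098856374111403 r 0.0880332330127828 z 0.07518197711849657 rot [3.13959209 0.01272916 0.11898564] F tool -10.534108917552896 2.231752120846338 5.192397611715787 open 0.01649084145397098 q [-0.67  0.51  0.19  1.78 -0.13  0.87 -0.31]
{'vertical_fov': 59.971802083033985, 'cx': 257.62797943317076, 'cy': 188.9151353630953, 'xyz': array([0.54969013, 0.34504436, 0.21584421]), 'orientation': array([2.85825831, 0.01342737, 0.11809558])}
```

View pics/w5.png

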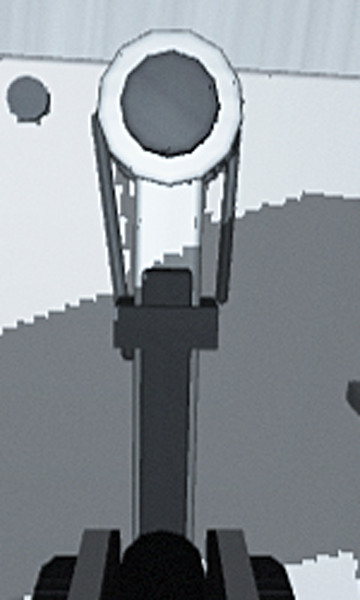

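```bash

python3 -c "
from h import *
m={'vertical_fov': 59.971802083033985, 'cx': 257.62797943317076, 'cy': 188.9151353630953, 'xyz':np.array([0.54969013, 0.34504436, 0.21584421]), 'orientation': np.array([2.85825831, 0.01342737, 0.11809558])}
g=lambda u,v,z:atz('wrist',(190+u/2.4,10+v/2.4),z,m)
B=.0591-np.pi/2-1.25
a=g(167,285,.060);b=g(163,520,.060);print(a,b,np.arctan2(*(b-a)[:2][::-1])-B)
H=g(170,104,.0625);print('hinge',H)
for h in (H[:2],np.array([.5473,.3614])):
  d=b[:2]-h;print(np.arctan2(d[1],d[0])-B)
"
```

```text
[0.55043686 0.32868056 0.06      ] [0.55544066 0.28005166 0.06      ] 1.2934367901973756
hinge [0.5471329  0.36079469 0.0625    ]
1.2934306227054801
1.2906395941653646
```

Emit:
carry_out:
  deltas:
    - [[2, 0, 0], 0]
    - [[0, 4, 0], 0]
    - [[0, 4, 0], 0]
    - [[0, 0, 0], 0]

```text
t: 6.4
eef_pos: [0.558, 0.2685, 0.0752]
eef_rot: [-3.141, 0.013, 0.121]
wrist_force: [-10.6, -0.6, 3.9]
opening: 0.0164
```

```bash

python3 -c "
from h import *
rep()"
```

```text
t 6.4 th pos 1.3056341561357063 th yaw 1.3116163680678699 r 0.09348885620823971 z 0.0751783084032622 rot [-3.14056389  0.01274542  0.12071637] F tool -10.558423753466055 -0.7028826372629448 3.860221417955888 open 0.016406237013527735 q [-0.66  0.51  0.19  1.79 -0.13  0.87 -0.29]
```

Emit:
carry_out:
  deltas:
    - [[0, 5, 0], 0]
    - [[0, 5, 0], 0]
    - [[0, 5, 0], 0]
    - [[0, 0, 0], 0]

```text
t: 6.8
eef_pos: [0.5603, 0.2533, 0.0752]
eef_rot: [-3.141, 0.012, 0.121]
wrist_force: [-9.3, 0.1, 2.3]
opening: 0.0169
```

```bash

python3 -c "
from h import *
rep()"
```

```text
t 6.8 th pos 1.3109712463819188 th yaw 1.3115278240804016 r 0.10889461582860982 z 0.07518722405960532 rot [-3.14080893  0.01189122  0.12062782] F tool -9.201624032680787 -1.2035876973862516 2.3162966442593205 open 0.016863316688125563 q [-0.64  0.5   0.19  1.8  -0.13  0.86 -0.27]
```

Emit:
carry_out:
  deltas:
    - [[0, 4, 0], 0]
    - [[0, 4, 0], 0]
    - [[0, 3, 0], 0]
    - [[0, 0, 0], 0]

```text
t: 7.2
eef_pos: [0.5621, 0.2457, 0.0752]
eef_rot: [-3.137, 0.009, 0.121]
wrist_force: [-7.9, 2.6, 0.9]
opening: 0.0167
```

```bash

python3 -c "
from h import *
import cv2
rep()
for n in('side','scene'):cv2.imwrite(f'pics/{n}6.png',cams.grab_frame(n)[:,:,::-1])
a=cv2.imread('pics/scene6.png')[130:250,285:415];b=cv2.imread('pics/side6.png')[125:210,165:295]
cv2.imwrite('pics/sc6.png',cv2.resize(a,None,fx=5,fy=5,interpolation=cv2.INTER_CUBIC));cv2.imwrite('pics/sd6.png',cv2.resize(b,None,fx=6,fy=6,interpolation=cv2.INTER_CUBIC))"
```

```text
t 7.2 th pos 1.3177599764643486 th yaw 1.3123548612020215 r 0.11666375378756737 z 0.0752222869621814 rot [-3.13682277  0.00937729  0.12145486] F tool -7.51372563240898 -3.5563656083566726 0.8595543910169707 open 0.016725900180205686 q [-0.63  0.5   0.19  1.8  -0.13  0.86 -0.25]
```

View pics/sc6.png

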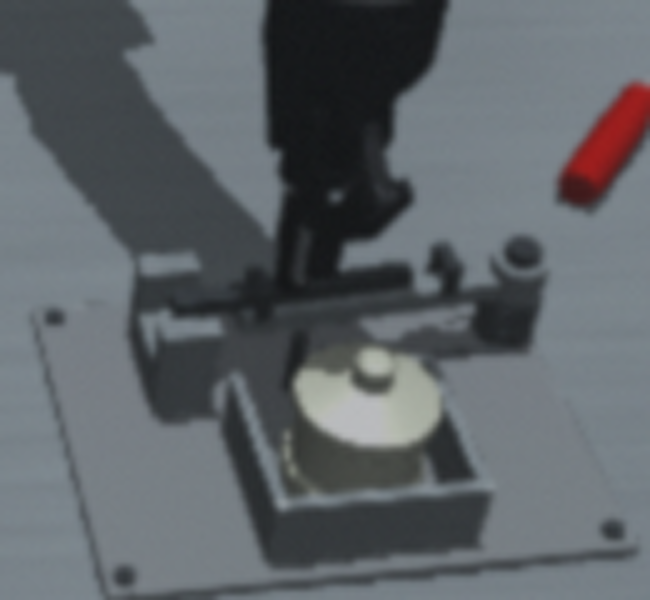

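View pics/sd6.png

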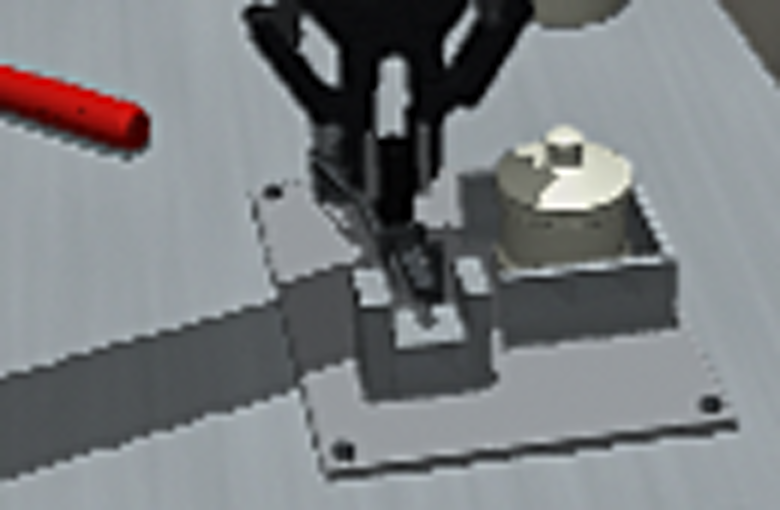

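Emit:
carry_out:
  deltas:
    - [[0, 3, 0], 0]
    - [[0, 3, 0], 0]
    - [[0, 0, 0], 0]

```text
t: 7.6
eef_pos: [0.5618, 0.2455, 0.0752]
eef_rot: [-3.13, 0.008, 0.125]
wrist_force: [-8.0, 9.9, -1.8]
opening: 0.0168
```

```bash

python3 -c "
from h import *
rep()"
```

```text
t 7.6 th pos 1.315407764921346 th yaw 1.3155582590099864 r 0.11679309377226314 z 0.07519114934427117 rot [-3.13036277  0.0084658   0.12465826] F tool -6.656563691352742 -10.823481022930292 -1.7690603167994259 open 0.01679188744311666 q [-0.62  0.5   0.19  1.81 -0.14  0.85 -0.24]
```

Emit:
carry_out:
  deltas:
    - [[0, -4, 0], 0]
    - [[-3, 0, 0], 0]
    - [[-4, 0, 0], 0]
    - [[-4, 0, 0], 0]
    - [[0, 0, 0], 0]

```text
t: 8.1
eef_pos: [0.5535, 0.2451, 0.0754]
eef_rot: [-3.133, 0.003, 0.12]
wrist_force: [-3.6, 8.2, -5.3]
opening: 0.0166
```

```bash

python3 -c "
from h import *
rep()"
```

```text
t 8.1 th pos 1.2444561526273956 th yaw 1.310714597258017 r 0.11646018910332888 z 0.07537454535688538 rot [-3.13299080e+00  2.92353011e-03  1.19814597e-01] F tool -2.609442790125097 -8.527402325292323 -5.298914964275213 open 0.016610861085416706 q [-0.64  0.48  0.19  1.83 -0.13  0.84 -0.26]
```

Gate rests on the cheek (1.244), bolt still pressed outward. Release.

Emit:
carry_out:
  deltas:
    - [[0, 0, 0], 0]
    - [[0, 0, 0], 0]
    - [[0, 0, 0], 0]
    - [[0, 0, 0], 0]
  jaw: 46

```text
t: 8.5
eef_pos: [0.5588, 0.2363, 0.0769]
eef_rot: [3.141, -0.002, 0.118]
wrist_force: [-0.1, 0.6, -0.2]
opening: 0.0457
```

```bash

python3 -c "
from h import *
import cv2
rep()
cv2.imwrite('pics/w7.png',cams.grab_frame('wrist')[:,:,::-1])"
```

```text
t 8.5 th pos 1.2822956201096753 th yaw 1.3089866177112464 r 0.1255860055929741 z 0.07688046436305496 rot [ 3.14142116e+00 -1.55824457e-03  1.18086618e-01] F tool -0.06800251656534706 -0.6473650851185627 -0.16341720655991265 open 0.04567568252804929 q [-0.63  0.48  0.2   1.83 -0.12  0.84 -0.25]
```

View pics/w7.png

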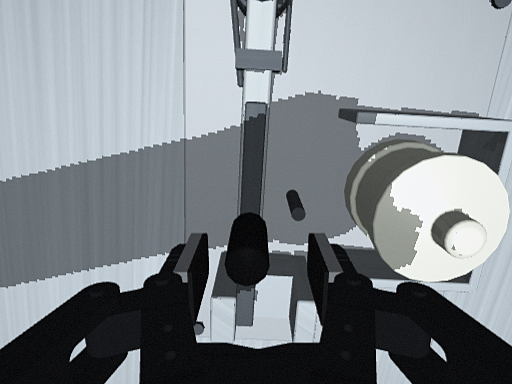

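Emit:
carry_out:
  deltas:
    - [[-3, 0, -10], 0]
    - [[0, 0, -30], 0]
    - [[0, 0, -40], 0]
    - [[0, 0, -40], 0]
    - [[0, 0, -20], 0]

```text
t: 9.05
eef_pos: [0.5571, 0.237, 0.2216]
eef_rot: [-3.139, -0.007, 0.119]
wrist_force: [0.7, -0.1, -0.6]
opening: 0.0459
```

Emit:
carry_out:
  deltas:
    - [[-40, 0, -10], 0]
    - [[-40, 0, 0], 0]
    - [[-40, 0, 0], 0]
    - [[0, 0, 0], 0]
    - [[0, 0, 0], 0]

```text
t: 9.55
eef_pos: [0.4351, 0.222, 0.227]
eef_rot: [-3.141, -0.001, 0.12]
wrist_force: [0.3, 0.4, 0.5]
opening: 0.0462
```

```bash

python3 -c "
from h import *
import cv2
rep();print(cams.camera_model('wrist'))
for n in('side','scene','wrist'):cv2.imwrite(f'pics/{n}8.png',cams.grab_frame(n)[:,:,::-1])
a=cv2.imread('pics/scene8.png')[130:250,285:415];b=cv2.imread('pics/side8.png')[125:210,165:295]
cv2.imwrite('pics/sc8.png',cv2.resize(a,None,fx=5,fy=5,interpolation=cv2.INTER_CUBIC));cv2.imwrite('pics/sd8.png',cv2.resize(b,None,fx=6,fy=6,interpolation=cv2.INTER_CUBIC))"
```

```text
t 9.55 th pos 0.5133345786826187 th yaw 1.3113281176793383 r 0.1789747377207797 z 0.22698673805502345 rot [-3.14064987e+00 -1.08475537e-03  1.20428118e-01] F tool 0.3264095021528641 -0.3168743500655365 0.5227632517972608 open 0.04618846864476583 q [-0.74  0.08  0.19  1.99 -0.02  1.08 -0.42]
{'vertical_fov': 59.971802083033985, 'cx': 257.62797943317076, 'cy': 188.9151353630953, 'xyz': array([0.42681614, 0.29250627, 0.36782972]), 'orientation': array([ 2.86117524e+00, -3.29000111e-04,  1.19545380e-01])}
```

View pics/sc8.png

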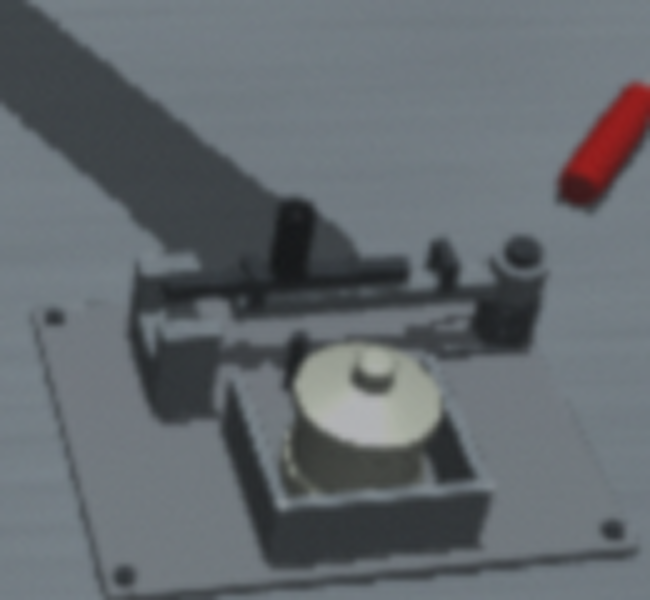

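View pics/sd8.png

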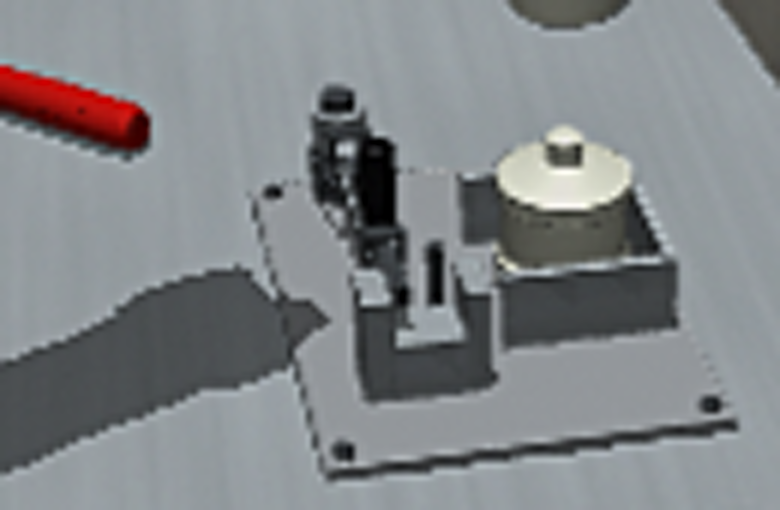

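View pics/wrist8.png

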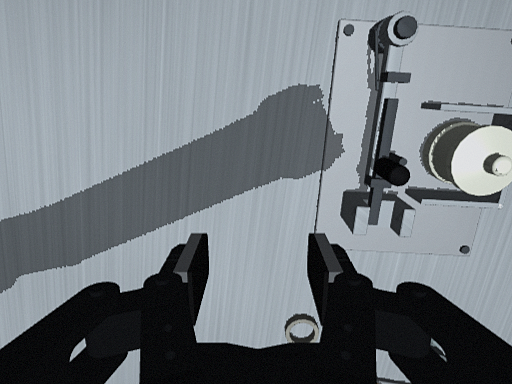

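```bash

python3 -c "
from h import *
K=tri([ray('scene',(344.4,171)),ray('side',(227.8,148.8)),ray('wrist',(400,177))]);d=K[:2]-[.5473,.3614];print(K,np.hypot(*d),np.arctan2(d[1],d[0])-(.0591-np.pi/2-1.25))
for z in [.106]:
  for n,p in(('scene',(344.4,171)),('side',(227.8,148.8)),('wrist',(400,177))):
    q=atz(n,p,z);print(q,np.hypot(*(q[:2]-[.5473,.3614])))
C=tri([ray('scene',(285+377/5,130+355/5)),ray('side',(165+565/6,125+130/6))]);print('capsule stub',C)
env.job_done()"
```

```text
[0.55466136 0.24005561 0.10229143] 0.12156747050564395 1.2514907480595163
[0.55679745 0.23890049 0.106     ] 0.12286712931310502
[0.5557261  0.23218326 0.106     ] 0.1294911778672395
[0.55186015 0.24143318 0.106     ] 0.12005345450699502
capsule stub [0.64646472 0.25662173 0.09288798]
the job is handed in; nothing more can be done
```

I swung the gate of the cradle with the capsule shut, held it at about 1.31 rad and pushed the bolt out until it met its end stop. I then let the gate rest on the keeper's cheek, released the knob, drew the arm clear and handed the job in. The robot's clock was then at about 10 s.

- **Gate:** with the robot clear, the pictures put the gate at about 1.25 rad. It stays shut by itself.
- **Bolt:** the bolt tip lies behind the front cheek. The knob is about 120 mm from the hinge, which is fully out. Combining all three cameras gave 122 mm. Assuming the knob's known top height, the wrist and scene cameras gave 120 and 123 mm. The side camera gave 129 mm, probably because its view is slanted and my pixel reading was off.
- **Capsule:** it stands where it did at the start; its measured position did not change.
- **Forces:** the wrist force readings I took stayed below about 15 N.

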